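# Close the damp box: tuck the cover under the leaf and hold it down

## Task

Close the damp box over the fresh cups: pick up the loose pink cover by its wooden handle, slide its far edge well in under the plywood leaf, without lifting the leaf, until it meets the stop, so that the cover lies flat on the box's rim between the two side cheeks. Finish while holding the cover: keep pressing it down flat with a firm, steady push of about 10 N (a kilogram's weight) and do not let go. Leave the cups and everything else on the table where they are.

Things in the scene. Friction and masses are not known exactly. Their poses are not given: they have to be found in the camera images.
- cover: loose pink flat cover, 170 (x) x 210 (y) x 5 mm thick, 0.18 to 0.36 kg, lying flat on the table at the start; origin at the centre of its underside. Its +x edge is the one to tuck; the handle stands nearer the -x edge.
- cover_handle (a point): middle of the cover's upright dark wooden handle, a block 20 mm (cover's x) x 70 mm (cover's y), from 5 to 39 mm above the cover's underside; this point is 22 mm above the underside and 25 mm from the cover's centre towards -x. Take it from above, fingers closing along the cover's x.
- cover_edge (a point): middle of the cover's +x (tucking) edge, at its underside: 85 mm from the cover's origin, 110 mm from the handle.
- box: white damp box fixed to the table, 300 (x) x 240 (y) mm; origin under its centre, on the table; x points from its open front (robot's side) to its far side, roofed by the plywood leaf. The rim the cover lies on is at z = 100 mm: tops of the 16 mm thick front wall and of two 14 mm wide side ledges. Outside the ledges are side cheeks up to z = 110 mm.
- rim: the damp box's rim, fixed: its front wall and two side ledges, all with flat tops 100 mm above the table, on which the cover lies; same origin and axes as the box (under its centre).
- box_front (a point): middle of the front wall's outer top edge (box x = -150 mm, z = 100 mm). No cheek here. The side cheeks are 10 mm thick and 220 mm apart inside, so the cover has 5 mm to spare on each side.
- box_stop (a point): middle of the near face of a fixed grey stop bar that crosses under the leaf, at rim height (box x = 28 mm, z = 100 mm; bar top at 108 mm). A cover fully home has its tucking edge here, its centre at box x = -57 mm and its other edge on the front wall (x = -142 mm).
- box_lip_line (a point): fixed point of the box at rim height (z = 100 mm), midway between the cheeks, straight below the leaf's near edge (box x = -10 mm).
- leaf_lip (a point): middle of the underside of the leaf's near edge (box x = -10 mm, z = 110 mm when down): the slot between rim and leaf is 10 mm high. From here a 12 mm wide lip turns up towards the robot as a lead-in, reaching box x = -20 mm and 117 mm high. Leaf 160 mm long, 236 mm wide, 6 mm thick.
- leaf (a joint): angle of the light plywood leaf (0.22 kg) about its hinge along the box's far rim: 0 = lying down on the cheeks, grows as it is lifted; it drops back by its own weight, about 1 N at its near edge lifts it.
- cup_a: brown unfired clay cup, 72 mm across, 65 mm tall, standing inside the damp box under the opening; origin under its centre. Leave alone
- cup_b: second brown cup, same as cup_a, beside it in the damp box. Leave alone
- cup_c: brown mug standing mouth down on the table to the robot's left, 92 mm across plus handle, 68 mm tall; origin under its centre. Leave alone
- cup_d: brown mug like cup_c, on the table to the robot's right. Leave alone
- jar: small amber jar, white cap, 56 mm across, 50 mm tall, on the table on the robot's side of the cover; origin under its centre. Leave alone
- tape: black tape roll lying flat, 90 mm across, 24 mm tall; origin under its centre. Leave alone
- brush: small brush lying on the table; origin under its middle. Leave alone

How it is judged:
By the outcome, as a careful person would: the job done as asked, in the order asked, and still so for the second after the job is handed in, while the arm keeps its last pose, push and grip.
It also fails if it takes over 43 s, if anything falls off the work surface, if the arm or the gripper's body presses on something with over 40 N, if the wrist force passes 120 N, or if a joint passes its speed limit or range.

## Robot

A 6-joint arm with a two-finger parallel gripper is mounted at the origin on the work surface. World frame = base frame: x ahead of the robot, y to its left, z up, the work surface at z = 0. Lengths are in mm, angles in rad, forces in N, time in s.
With the tool pointing down it reaches from about 350 to 975 mm from the base axis. Payload 7.1 kg.
Tool frame: the origin (TCP) lies midway between the tips of the shut fingers; the grasp point (between the pads) lies 19 mm behind it (ctrl.grip_depth is the distance from the TCP to the grasp point, in mm); z points along the fingers, y is the line along which they close (so a half turn about z gives the same grasp; the last joint's range is limited). The gripper opens to 88 mm and grips with 3 to 60 N. Pads are 20 mm wide; open, the fingers measure 115 mm over their backs; the gripper's body (75 mm by 178 mm) begins 61 mm behind the grasp point.
Start: joints at [1.174, 0.423, 1.63, -0, 1.089, -0.019], TCP at [230.515, 580.919, 201.975] pointing down, gripper open.
Joint ranges: [-3, 3], [-0.9, 2.11], [0.09, 2.58], [-1.31, 4.45], [0.11, 2.69], [-2.54, 2.54]. Speed limits (rad/s): [2.39, 2.39, 3.01, 3.14, 3.14, 3.14].

## Interface

Orientations are given as a rotation vector (axis times angle).
In Python, from workcell import ctrl, cams gives the robot as it stands.
- The arm moves only by the tool move_arm, never from a script. Its argument "steps" is a list of rows, each a list of 3 entries, a list of its own where there are three numbers: the shift along the tool's x, y, z in units of 25 mm (1.0 is 25 mm), then the turn about the tool's z in units of 5 degrees (1.0 is 5 degrees), then the closure, from 0 (fully open) to 1 (shut). A call has 1 to 20 rows; each row shifts and turns the commanded pose from where the row before left it, along the tool's axes as they then stand; what a row does not reach is not made up. A row lasts 1/12 s, in which the tool goes at most 41.7 mm and 7.16 degrees, less where a joint would pass 70% of its speed; a pose out of reach is approached as far as the arm can. A call is refused whole if a number of a shift passes 1 or a number of a turn 1, either way. A call with a gripper value outside its range is refused whole. The fingers move at their own pace and stop on an object; the grip force is fixed at half the most. Time passes only in rows, so rows that do not move let the fingers close. It gives the time, the measured TCP pose, the force, the opening and the grip force at its end, in the units of the state.
- ctrl.get_obs(): the state, without advancing time (a new reading comes with each control period).
- cams.get_image(name): name is "scene" or "top" or "wrist"; returns a dict with "image" (400x640x3 uint8, red, green, blue), "camera_matrix" (3x3 intrinsics, pixels), "xyz" and "rotation" of the camera in the world; the wrist camera has in their place "mount" (4x4, takes a point from camera to tool coordinates, whose origin is the TCP and whose axes are the flange's). Camera axes: x right, y down, z forward; pixel columns grow to the right and rows downward; lengths in mm; the calibration is good to about 2 mm. A picture is of the moment at which its call begins: read the wrist's pose just before it. There is no depth.
- ctrl.close_job(): hands the job in; it is judged then, once.
Trained networks look in the newest picture that a camera, given by its name, has taken for a name from the list of things; names that differ only in an ending like _2 or _b are one class to them, and where a whole thing is asked for, a point or a joint stands for the part that bears it (a point fixed in the world has none). Each returns a list of dicts, best first, with "p" (0 to 1); they miss things now and then, are a little off and sometimes report something else, mostly with a low value. They report only what shows in the picture. A call takes as long as a camera call.
- cams.boxes_of(camera, thing): "rect" ([centre column, centre row, width, height] in pixels, round what is visible of it).
- cams.cut_out(camera, thing): "pixels" (400x640 bool, what is visible of it) and "rect" ([centre column, centre row, width, height] in pixels, round what is visible of it).
The state is a dict: "t": time; "qpos": joint angles; "qvel": joint speeds; "joint_torque": joint torques, N m; "ee_pos": TCP position; "orientation": TCP orientation; "ft_force": force on the tool from outside, world axes, zero at the start; "moment": the same for the moment, N m; "width": finger opening in mm; "grasp_force": force on a finger pad.
Only numpy, scipy, OpenCV 4.12 (cv2) and the standard library are available. Lean on these libraries where they do the work, as an engineer would, in place of code of your own. Each camera call takes 0.05 s, during which the arm holds its last target. There are 200 camera calls.

## Working session

There is one attempt and no reset: what is moved stays moved. The work goes in short steps, Python scripts to look and compute and a tool call to move; the robot and the scene stay as the last step left them, time stands still between calls to the robot, and variables do not carry over. Pictures are saved under pics/ and viewed, at most 10 in all, crops included, and the job is handed in when it is done.

Besides the shell and the picture viewer there is one more tool, called after "Request:" as name([rows], argument=value, ...), one row to a line, values as JSON. move_arm: Moves the arm, as the interface text tells. Its arguments: {"type":"object","properties":{"steps":{"type":"array"}},"required":["steps"]}

```bash
ls; mkdir -p pics
cat > h.py <<'E'
import numpy as np, cv2
from workcell import ctrl, cams
def ray(im,u,v):
    d=np.linalg.inv(im['camera_matrix'])@np.array([u,v,1.0]); return np.array(im['rotation'])@d
def at_z(im,u,v,z):
    d=ray(im,u,v); c=np.array(im['xyz']); return c+d*(z-c[2])/d[2]
def proj(im,p):
    q=np.array(im['rotation']).T@(np.array(p,float)-np.array(im['xyz'])); r=im['camera_matrix']@q; return r[:2]/r[2]
E
python3 - <<'E'
from h import *
o=ctrl.get_obs(); print({k:np.round(v,3) for k,v in o.items()})
for c in ['top','scene']:
    im=cams.get_image(c); cv2.imwrite(f'pics/{c}0.png',im['image'][:,:,::-1]); print(c,np.round(im['xyz']),np.round(im['rotation'],3).tolist(),np.round(im['camera_matrix'],1).tolist())
    for t in ['cover','cover_handle','box','leaf','jar','cup_a','cup_c','tape','brush']:
        r=cams.boxes_of(c,t)[:2]; print(t,[(round(x['p'],2),np.round(x['rect'],1).tolist(),np.round(at_z(im,*x['rect'][:2],0)).tolist()) for x in r])
E
```

```text
pics
{'t': np.float64(0.0), 'qpos': array([ 1.174,  0.424,  1.631, -0.   ,  1.089, -0.019]), 'qvel': array([-0.002, -0.002,  0.001, -0.001,  0.   , -0.001]), 'joint_torque': array([ 0.0000e+00, -5.4460e+01, -2.7366e+01,  6.4000e-02,  2.3000e-02,
       -0.0000e+00]), 'ee_pos': array([230.297, 580.398, 201.206]), 'orientation': array([-5.900e-01, -3.085e+00,  2.000e-03]), 'ft_force': array([-0.706,  0.202,  0.386]), 'moment': array([0.054, 0.042, 0.007]), 'grasp_force': np.float64(0.0), 'width': np.float64(88.043)}
top [ 481.    6. 1402.] [-2.161, 2.22, -0.059] [[426.2, 0.0, 313.4], [0.0, 426.2, 197.8], [0.0, 0.0, 1.0]]Traceback (most recent call last):
  File "<stdin>", line 6, in <module>
  File "h.py", line 6, in at_z
    d=ray(im,u,v); c=np.array(im['xyz']); return c+d*(z-c[2])/d[2]
                                                              ~^^^
IndexError: invalid index to scalar variable.
```

```bash
sed -i "s/np.array(im\['rotation'\])/cv2.Rodrigues(np.array(im['rotation'],float))[0]/" h.py
python3 - <<'E'
from h import *
for c in ['top','scene']:
    im=cams.get_image(c); cv2.imwrite(f'pics/{c}0.png',im['image'][:,:,::-1]); print(c,np.round(im['xyz']),np.round(im['rotation'],3).tolist())
    for t in ['cover','cover_handle','box','leaf']:
      for x in cams.cut_out(c,t)[:2]:
        m=x['pixels'].astype(np.uint8); np.save(f'pics/{c}_{t}.npy',m)
        z={'cover':5,'cover_handle':22,'box':110,'leaf':116}[t]
        b=cv2.boxPoints(cv2.minAreaRect(cv2.findNonZero(m)))
        print(t,round(x['p'],2),m.sum(),np.round(x['rect'],1).tolist(),[np.round(at_z(im,*p,z)[:2]).tolist() for p in b], np.round(b).tolist())
print(ctrl.get_obs()['t'])
E
```

```text
top [ 481.    6. 1402.] [-2.161, 2.22, -0.059]
cover 0.97 3240 [257.1, 188.2, 77.1, 74.3] [[647.0, 326.0], [722.0, 129.0], [563.0, 69.0], [489.0, 265.0]] [[217.0, 174.0], [276.0, 150.0], [295.0, 198.0], [236.0, 222.0]]
cover_handle 0.95 3216 [257.0, 185.9, 72.4, 68.5] [[646.0, 322.0], [719.0, 127.0], [562.0, 69.0], [490.0, 262.0]] [[217.0, 174.0], [276.0, 150.0], [295.0, 198.0], [236.0, 221.0]]
box 0.74 6270 [377.9, 177.8, 94.0, 108.3] [[757.0, -53.0], [779.0, -303.0], [475.0, -325.0], [454.0, -79.0]] [[332.0, 131.0], [413.0, 122.0], [425.0, 221.0], [344.0, 230.0]]
box 0.35 3239 [257.0, 185.3, 76.3, 72.2] [[635.0, 302.0], [704.0, 120.0], [557.0, 64.0], [489.0, 245.0]] [[217.0, 174.0], [276.0, 150.0], [295.0, 198.0], [236.0, 222.0]]
leaf 0.9 4373 [379.3, 155.9, 81.6, 62.8] [[757.0, -65.0], [774.0, -303.0], [600.0, -313.0], [583.0, -77.0]] [[336.0, 131.0], [414.0, 123.0], [420.0, 180.0], [342.0, 188.0]]
scene [1160. -362. 1223.] [-2.33, -1.284, 0.356]
cover 0.77 2599 [379.0, 188.2, 70.4, 62.2] [[565.0, 69.0], [464.0, 267.0], [647.0, 321.0], [733.0, 128.0]] [[342.0, 196.0], [372.0, 150.
[... 210 characters left out ...]
.0]]
box 0.9 6478 [280.8, 240.0, 129.3, 125.2] [[474.0, -334.0], [437.0, -58.0], [793.0, -68.0], [805.0, -313.0]] [[215.0, 217.0], [288.0, 168.0], [347.0, 257.0], [273.0, 305.0]]
box 0.54 4543 [290.4, 248.4, 96.5, 83.5] [[598.0, -314.0], [572.0, -61.0], [756.0, -66.0], [770.0, -304.0]] [[239.0, 246.0], [309.0, 199.0], [340.0, 246.0], [270.0, 293.0]]
leaf 0.66 4634 [289.5, 246.8, 99.4, 86.9] [[598.0, -314.0], [571.0, -61.0], [758.0, -65.0], [773.0, -303.0]] [[238.0, 245.0], [309.0, 198.0], [341.0, 246.0], [271.0, 293.0]]
leaf 0.17 280 [450.8, 147.3, 26.9, 19.3] [[633.0, 382.0], [609.0, 474.0], [689.0, 474.0], [710.0, 384.0]] [[434.0, 149.0], [450.0, 133.0], [466.0, 149.0], [450.0, 165.0]]
0.6
```

View pics/top0.png

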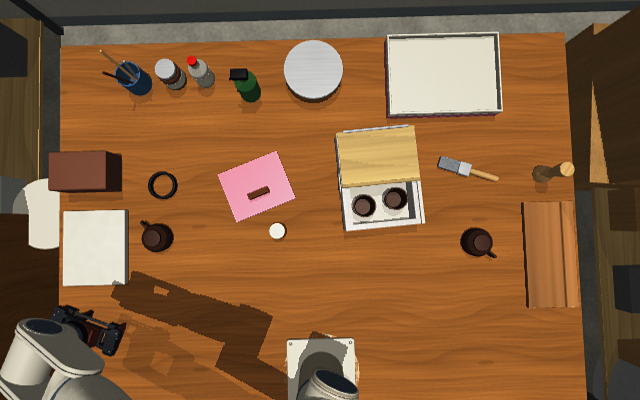

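View pics/scene0.png

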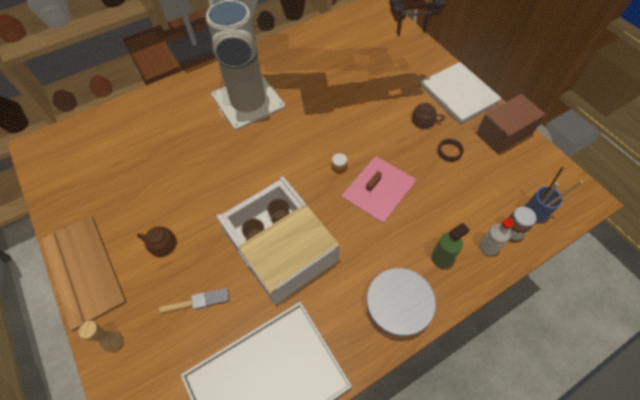

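The top view shows the pink cover at about (257,187) with its handle at (258,193), so −x faces the robot. The box is at (378,178), leaf towards the far side, both cups showing. The scene view agrees, with the jar beside the cover. I'll turn the tool by about 47° and move over the handle.

Request:
move_arm([
  [[0,0,0],0.94,0],
  [[0,0,0],0.94,0],
  [[0,0,0],0.94,0],
  [[0,0,0],0.94,0],
  [[0,0,0],0.94,0],
  [[0,0,0],0.94,0],
  [[0,0,0],0.94,0],
  [[0,0,0],0.94,0],
  [[0,0,0],0.94,0],
  [[0,0,0],0.94,0],
])

```text
t: 1.43
ee_pos: [230.5, 580.9, 202.0]
orientation: [-1.777, -2.591, -0.0]
ft_force: [0.0, 0.8, 0.8]
width: 87.8
grasp_force: 0.0
```

Request:
move_arm([
  [[-0.98,0.37,0],0,0],
  [[-0.98,0.37,0],0,0],
  [[-0.98,0.37,0],0,0],
  [[-0.98,0.37,0],0,0],
  [[-0.98,0.37,0],0,0],
  [[-0.98,0.37,0],0,0],
  [[-0.98,0.37,0],0,0],
  [[-0.98,0.37,0],0,0],
  [[-0.98,0.37,0],0,0],
  [[-0.98,0.37,0],0,0],
  [[-0.98,0.37,0],0,0],
  [[-0.98,0.37,0],0,0],
  [[-0.98,0.37,0],0,0],
  [[-0.98,0.37,0],0,0],
  [[-0.98,0.37,0],0,0],
  [[-0.98,0.37,0],0,0],
  [[-0.98,0.37,0],0,0],
  [[-0.98,0.37,0],0,0],
  [[-0.98,0.37,0],0,0],
  [[-0.98,0.37,0],0,0],
])

```text
t: 3.1
ee_pos: [582.0, 190.8, 202.1]
orientation: [1.771, 2.594, 0.0]
ft_force: [0.3, 1.0, 0.3]
width: 88.0
grasp_force: 0.0
```

```bash
cat >> h.py <<'E'
def wrist():
    o=ctrl.get_obs(); im=cams.get_image('wrist')
    T=np.eye(4); T[:3,:3]=cv2.Rodrigues(np.array(o['orientation']))[0]; T[:3,3]=o['ee_pos']
    C=T@np.array(im['mount']); im['xyz']=C[:3,3]; im['rotation']=cv2.Rodrigues(C[:3,:3])[0].ravel()
    R=T[:3,:3]; print('t',round(o['t'],2),'tcp',np.round(o['ee_pos'],1),'yawx',round(np.degrees(np.arctan2(R[1,0],R[0,0])),2),'yawy',round(np.degrees(np.arctan2(R[1,1],R[0,1])),2),'z',np.round(R[:,2],3),'F',np.round(o['ft_force'],1),'w',round(o['width'],1),'g',round(o['grasp_force'],1))
    return o,im,R
E
python3 - <<'E'
from h import *
o,im,R=wrist(); cv2.imwrite('pics/w1.png',im['image'][:,:,::-1]); print(np.round(im['mount'],2).tolist(),np.round(im['xyz']))
for t in ['cover','cover_handle']:
  for x in cams.cut_out('wrist',t)[:1]:
    m=x['pixels'].astype(np.uint8); b=cv2.boxPoints(cv2.minAreaRect(cv2.findNonZero(m)))
    print(t,round(x['p'],2),m.sum(),np.round(x['rect']).tolist(),[np.round(at_z(im,*p,5)[:2]).tolist() for p in b],np.round(b).tolist())
a=im['image'].astype(int); dark=((a.sum(2)<230)&m.astype(bool)).astype(np.uint8)
# dark handle inside pink
hsv=cv2.cvtColor(im['image'],cv2.COLOR_RGB2HSV);
E
```

```text
t 3.1 tcp [582.  190.8 202.1] yawx 111.35 yawy 21.35 z [ 0.  0. -1.] F [0.3 1.  0.3] w 88.0 g 0.0
[[0.0, -0.96, -0.28, 78.11], [1.0, 0.0, -0.0, -0.69], [0.0, -0.28, 0.96, -182.36], [0.0, 0.0, 0.0, 1.0]] [553. 263. 384.]
cover 0.91 18477 [336.0, 169.0, 137.0, 152.0] [[556.0, 66.0], [489.0, 264.0], [645.0, 325.0], [738.0, 137.0]] [[271.0, 245.0], [271.0, 95.0], [403.0, 95.0], [403.0, 245.0]]
cover_handle 0.56 18432 [337.0, 172.0, 132.0, 150.0] [[490.0, 264.0], [644.0, 324.0], [737.0, 135.0], [558.0, 65.0]] [[272.0, 95.0], [402.0, 95.0], [402.0, 246.0], [272.0, 246.0]]
```

View pics/w1.png

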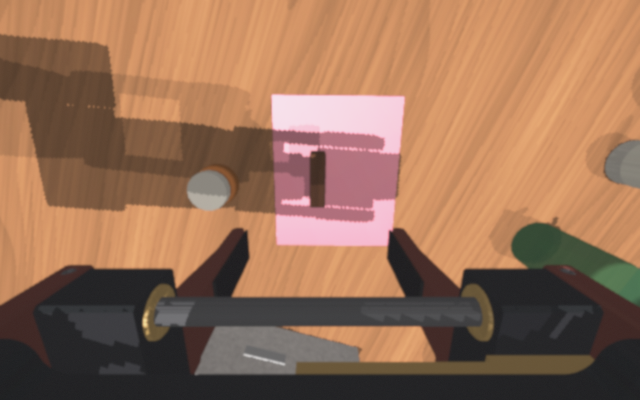

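The wrist view shows the cover with corners near (272,95), (404,97), (394,245) and (277,246), and the handle at (318,180). The tool is lined up with it. Next I'll refine the cover pose from the quadrilateral and also measure the box from the top view.

```bash
cat >> h.py <<'E'
def rectfit(im,m,z,L,W,yaw0,c0,ax=None):
    """fit a L x W rectangle (x,y,yaw) at height z to a mask's contour by reprojection (mask IoU-like contour distance)"""
    from scipy.optimize import least_squares
    h=cv2.convexHull(max(cv2.findContours(m,0,cv2.CHAIN_APPROX_NONE)[0],key=cv2.contourArea))
    f=np.zeros_like(m); cv2.fillConvexPoly(f,h,1)
    pts=max(cv2.findContours(f,0,cv2.CHAIN_APPROX_NONE)[0],key=cv2.contourArea)[:,0,:]
    w=np.array([at_z(im,u,v,z)[:2] for u,v in pts])
    def res(p):
        c,s=np.cos(p[2]),np.sin(p[2]); d=(w-p[:2])@np.array([[c,-s],[s,c]])
        q=np.abs(d)-np.array([L/2,W/2]); return np.where((q<0).all(1),q.max(1),np.hypot(*np.maximum(q,0).T))
    r=least_squares(res,[*c0,yaw0],loss='soft_l1',f_scale=2,x_scale=[1,1,.01])
    return r.x,np.sqrt(np.mean(res(r.x)**2))
E
python3 - <<'E'
from h import *
o,im,R=wrist()
m=cams.cut_out('wrist','cover')[0]['pixels'].astype(np.uint8)
p,e=rectfit(im,m,5,170,210,.37,[605,197]); print('wrist cover',np.round(p[:2],1),np.degrees(p[2]),e)
hd=p[:2]-25*np.array([np.cos(p[2]),np.sin(p[2])]); print('handle',hd)
g=cv2.cvtColor(im['image'],cv2.COLOR_RGB2GRAY)
print('handle top px', np.round([proj(im,[*hd,39])]), at_z(im,318,179,35)[:2])
top=cams.get_image('top')
m=cams.cut_out('top','cover')[0]['pixels'].astype(np.uint8)
p,e=rectfit(top,m,5,170,210,.37,[605,197]); print('top cover(may be occluded)',np.round(p[:2],1),np.degrees(p[2]),e)
m=np.load('pics/top_cover.npy');p,e=rectfit(top,m,5,170,210,.37,[605,197]); print('top0 cover',np.round(p[:2],1),np.degrees(p[2]),e)
m=np.load('pics/top_leaf.npy'); p,e=rectfit(top,m,116,172,236,.07,[680,-190]);print('top leaf',np.round(p[:2],1),np.degrees(p[2]),e)
for L in (160,172):
  p,e=rectfit(top,m,116,L,236,.07,[680,-190]);print('top leaf',L,np.round(p[:2],1),np.degrees(p[2]),e)
E
```

```text
t 3.25 tcp [582.2 190.7 201.9] yawx 111.2 yawy 21.2 z [ 0.  0. -1.] F [ 0.1  0.3 -0.6] w 87.9 g 0.0
wrist cover [604.6 196.2] 20.67386697696873 1.0017963980919278
handle [581.17178574 187.41649996]
handle top px [[317. 182.]] [581.7373047  190.21119894]
top cover(may be occluded) [607.2 196.2] 19.986388355140278 29.1508586192874
top0 cover [605.3 197.3] 20.864700006743956 1.2182108603701711
top leaf [ 677.8 -189.6] 3.9374917577380675 1.4529004211410645
top leaf 160 [ 676.8 -189.7] 4.113636779547678 5.10917508469066
top leaf 172 [ 677.8 -189.6] 3.9374917577380675 1.4529004211410645
```

Request:
move_arm([
  [[-0.1,-0.07,0.85],0.1,0],
  [[0,0,0.85],0,0],
  [[0,0,0.85],0,0],
  [[0,0,0.85],0,0],
  [[0,0,0.85],0,0],
  [[0,0,0.85],0,0],
  [[0,0,0.85],0,0],
  [[0,0,0.85],0,0],
  [[0,0,0.5],0,0],
  [[0,0,0.3],0,0],
  [[0,0,0.1],0,0],
  [[0,0,0.06],0,0],
  [[0,0,0],0,0],
  [[0,0,0],0,0],
])

```text
t: 4.62
ee_pos: [581.2, 189.2, 9.0]
orientation: [1.782, 2.586, 0.002]
ft_force: [0.4, -0.1, -0.6]
width: 87.7
grasp_force: 0.0
```

Request:
move_arm([
  [[-0.04,0,0.06],0,0],
  [[0,0,0],0,0.5],
  [[0,0,0],0,1],
  [[0,0,0],0,1],
  [[0,0,0],0,1],
  [[0,0,0],0,1],
  [[0,0,0],0,1],
  [[0,0,0],0,1],
  [[0,0,0],0,1],
  [[0,0,0],0,1],
  [[0,0,0],0,1],
  [[0,0,0],0,1],
])

```text
t: 5.62
ee_pos: [581.0, 188.1, 6.5]
orientation: [1.783, 2.587, 0.0]
ft_force: [-0.1, -0.5, -0.1]
width: 19.9
grasp_force: 30.0
```

Request:
move_arm([
  [[0,0,-0.3],0,1],
  [[0,0,-0.6],0,1],
  [[0,0,-0.9],0,1],
  [[0,0,-0.9],0,1],
  [[0,0,-0.9],0,1],
  [[0,0,-0.9],0,1],
  [[0,0,-0.9],0,1],
  [[0,0,-0.9],0,1],
  [[0,0,-0.6],0,1],
  [[0,0,-0.3],0,1],
  [[0,0,0],0,1],
])

```text
t: 6.53
ee_pos: [581.6, 188.3, 188.4]
orientation: [1.782, 2.585, 0.004]
ft_force: [0.7, 1.1, -2.6]
width: 19.7
grasp_force: 30.0
```

Run:
```python
from h import *
o,im,R=wrist(); cv2.imwrite('pics/w2.png',im['image'][:,:,::-1])
m=cams.cut_out('wrist','cover')[0]['pixels'].astype(np.uint8); 
h=cv2.convexHull(cv2.findNonZero(m)); print(cv2.approxPolyDP(h,6,True)[:,0].tolist())
z=o['ee_pos'][2]-7+5
c=o['ee_pos'][:2]+25*R[:2,1]; print('expected centre',np.round(c,1))
for cr in [(85,105),(85,-105),(-85,105),(-85,-105)]:
    p=[*(c+cr[0]*R[:2,1]+cr[1]*R[:2,0]),z]; print(cr,np.round(proj(im,p)))
```

```text
t 6.53 tcp [581.6 188.3 188.4] yawx 110.85 yawy 20.85 z [ 0.003  0.001 -1.   ] F [ 0.7  1.1 -2.6] w 19.7 g 30.0
[[498, 70], [461, 295], [345, 349], [291, 349], [237, 268], [219, 71]]
expected centre [605.  197.2]
(85, 105) [502.  68.]
(85, -105) [454. 349.]
(-85, 105) [219.  68.]
(-85, -105) [245. 349.]
```

View pics/w2.png

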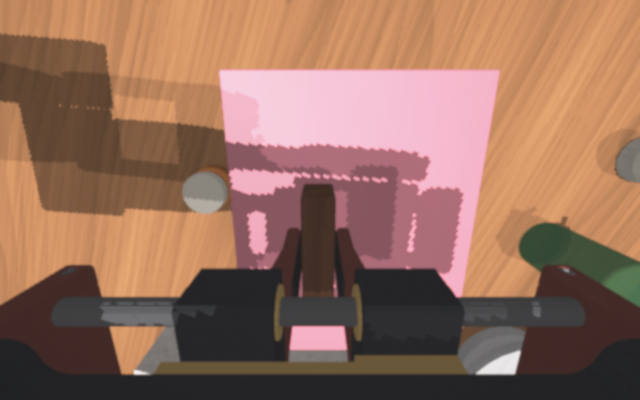

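The cover is held squarely: its far corners at (498,70) and (219,71) are close to the expected (502,68) and (219,68). Next I'll check the box pose with an overlay on the top view.

```bash
cat > box.py <<'E'
from h import *
def bpt(bp,x,y,z):
    c,s=np.cos(bp[2]),np.sin(bp[2]); return [bp[0]+c*x-s*y,bp[1]+s*x+c*y,z]
def overlay(im,bp,rect,f,name):
    u0,v0,w,h=rect; a=cv2.resize(im['image'][v0:v0+h,u0:u0+w,::-1],None,fx=f,fy=f,interpolation=cv2.INTER_CUBIC)
    for z,x0,x1,y0,col in [(110,-150,150,120,(0,0,255)),(110,-150,150,110,(0,255,0)),(100,-150,-134,110,(255,0,0)),(116,-10,150,118,(255,255,0))]:
        q=[[ (k-o+.5)*f for k,o in zip(proj(im,bpt(bp,x,y,z)),(u0,v0))] for x,y in [(x0,y0),(x1,y0),(x1,-y0),(x0,-y0)]]
        cv2.polylines(a,[np.int32(np.round(np.array(q)*8))],True,col,1,cv2.LINE_AA,3)
    cv2.imwrite(name,a)
E
python3 - <<'E'
from box import *
im=cams.get_image('top')
m=cams.cut_out('top','leaf')[0]['pixels'].astype(np.uint8); p,e=rectfit(im,m,116,172,236,.07,[680,-190]);print('leaf',np.round(p,3),e)
for x in cams.cut_out('top','box')[:1]:
    m=x['pixels'].astype(np.uint8); p,e=rectfit(im,m,110,300,240,.07,[613,-194]);print('box',np.round(p,3),e)
bp=(613.4,-194.0,.0688)
overlay(im,bp,(325,112,110,125),5,'pics/b1.png')
E
```

```text
leaf [ 6.77361e+02 -1.89532e+02  7.00000e-02] 2.117373625342204
box [ 6.14394e+02 -1.90451e+02  7.10000e-02] 3.2683676021328107
```

View pics/b1.png

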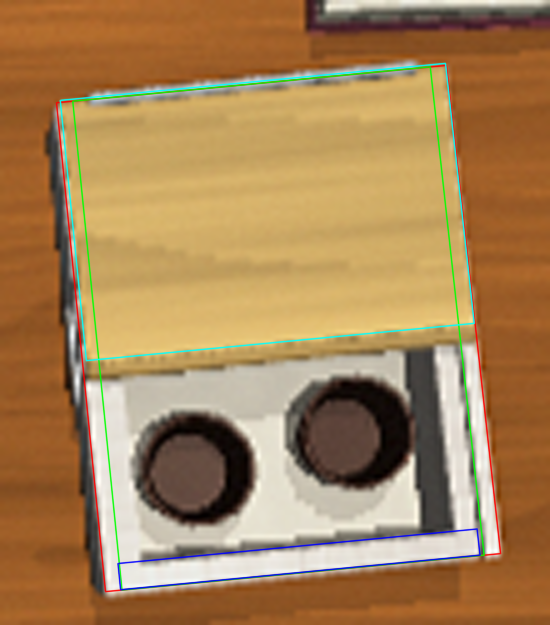

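The overlay fits the box to within about 1 px: cheeks, front wall (crop rows 530–590) and the leaf edge at row 345 all match. So the box is at about (613.4, −194), yaw 3.94°. Next I'll move over the pre-insertion spot.

Request:
move_arm([
  [[0,0,0],0.5,1],
  [[0,0,0],0.8,1],
  [[0,0,0],0.8,1],
  [[0,0,0],0.8,1],
  [[0,0,0],0.48,1],
])

```text
t: 7.2
ee_pos: [580.2, 187.8, 185.2]
orientation: [-2.147, -2.292, 0.003]
ft_force: [-0.7, 0.2, -2.2]
width: 19.5
grasp_force: 30.0
```

Request:
move_arm([
  [[-0.4,-0.14,0],0,1],
  [[-0.7,-0.25,0],0,1],
  [[-0.9,-0.32,0],0,1],
  [[-0.9,-0.32,0],0,1],
  [[-0.9,-0.32,0],0,1],
  [[-0.9,-0.32,0],0,1],
  [[-0.9,-0.32,0],0,1],
  [[-0.9,-0.32,0],0,1],
  [[-0.9,-0.32,0],0,1],
  [[-0.9,-0.32,0],0,1],
  [[-0.9,-0.32,0],0,1],
  [[-0.9,-0.32,0],0,1],
  [[-0.9,-0.32,0],0,1],
  [[-0.9,-0.32,0],0,1],
  [[-0.9,-0.32,0],0,1],
  [[-0.9,-0.31,0],0,1],
  [[-0.9,-0.3,0],0,1],
  [[-0.5,-0.14,0],0,1],
  [[-0.24,-0.07,0],0,1],
  [[0,0,0],0,1],
])

```text
t: 8.87
ee_pos: [472.9, -204.7, 186.2]
orientation: [-2.144, -2.295, 0.0]
ft_force: [-0.5, 0.4, -3.6]
width: 19.9
grasp_force: 30.0
```

Run:
```python
from box import *
bp=(613.4,-194.0,.0688)
o,im,R=wrist()
c,s=np.cos(bp[2]),np.sin(bp[2]); d=o['ee_pos'][:2]-np.array(bp[:2]); print('tcp in box',c*d[0]+s*d[1],-s*d[0]+c*d[1])
a=im['image'][:,:,::-1].copy()
for pts,col in [([(-150,120,110),(150,120,110),(150,-120,110),(-150,-120,110)],(0,0,255)),([(-150,110,110),(150,110,110),(150,-110,110),(-150,-110,110)],(0,255,0)),([(-10,118,116),(150,118,116),(150,-118,116),(-10,-118,116)],(255,255,0))]:
    cv2.polylines(a,[np.int32(np.round([proj(im,bpt(bp,*p)) for p in pts]))],True,col,1)
cv2.imwrite('pics/w3.png',a)
```

```text
t 8.87 tcp [ 472.9 -204.7  186.2] yawx 93.89 yawy 3.89 z [-0.001  0.    -1.   ] F [-0.5  0.4 -3.6] w 19.9 g 30.0
tcp in box -140.93432764691616 -0.9945477656764226
```

View pics/w3.png

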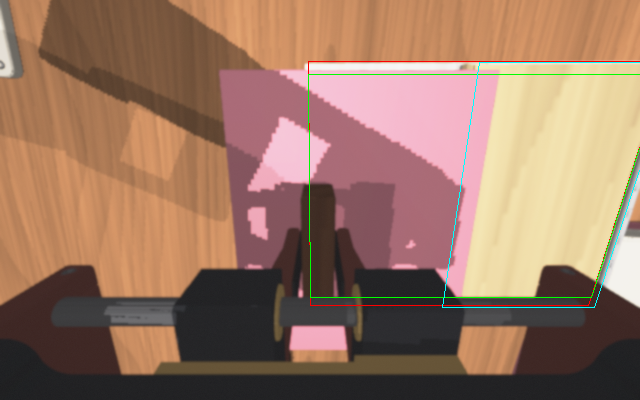

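The wrist overlay agrees to within 1–2 px: left cheek at row 63–69, box front corner at column 306. The cover sits just short of the leaf. I'll lower it to just above the cheeks and check sideways centring there.

Request:
move_arm([
  [[0.04,0,0.3],0,1],
  [[0,0,0.5],0,1],
  [[0,0,0.6],0,1],
  [[0,0,0.6],0,1],
  [[0,0,0.4],0,1],
  [[0,0,0.2],0,1],
  [[0,0,0],0,1],
  [[0,0,0],0,1],
])

```text
t: 9.58
ee_pos: [473.5, -202.5, 121.5]
orientation: [-2.143, -2.297, 0.0]
ft_force: [0.8, -0.3, -3.0]
width: 19.9
grasp_force: 30.0
```

Run:
```python
from box import *
bp=(613.4,-194.0,.0688)
o,im,R=wrist()
a=im['image'][:,:,::-1]; cv2.imwrite('pics/w4.png',cv2.resize(a[40:160,200:520],None,fx=2.5,fy=2.5,interpolation=cv2.INTER_CUBIC))
print([np.round(proj(im,bpt(bp,x,y,110)),1).tolist() for x,y in [(-150,120),(-150,110),(-60,120),(-60,110)]])
t=cams.get_image('top'); a=t['image'][:,:,::-1]; cv2.imwrite('pics/t4.png',cv2.resize(a[110:240,325:445],None,fx=4.5,fy=4.5,interpolation=cv2.INTER_CUBIC))
```

```text
t 9.58 tcp [ 473.5 -202.5  121.5] yawx 93.99 yawy 3.99 z [-0.  0. -1.] F [ 0.8 -0.3 -3. ] w 19.9 g 30.0
[[303.3, 45.6], [303.5, 63.3], [448.7, 45.8], [446.5, 63.5]]
```

View pics/w4.png

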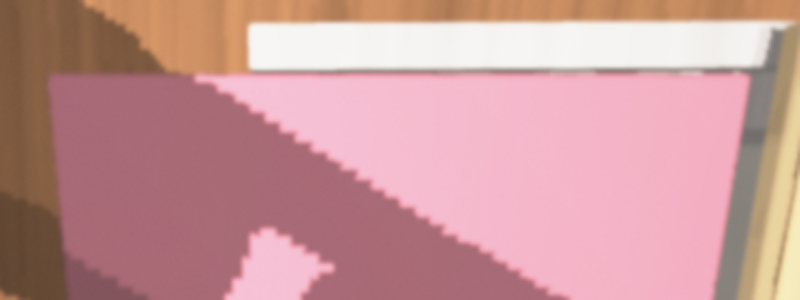

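View pics/t4.png

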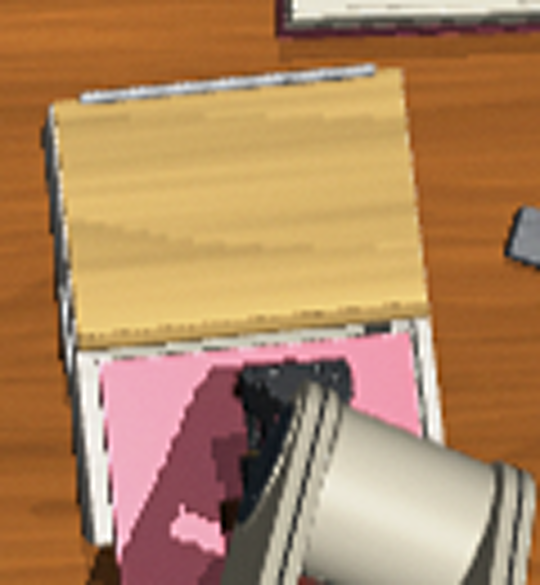

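In the wrist crop the left cheek's inner edge is at row 70 (68 full-size) and the cover's edge at row 73, so the left gap is small. The top view shows the cover between the cheeks. I'll put numbers on both gaps with a brightness profile.

Run:
```python
from box import *
bp=(613.4,-194.0,.0688)
t=cams.get_image('top'); I=t['image'].astype(np.float32)
o,w,R=wrist(); W=w['image'].astype(np.float32)
def prof(im,I,xs,ys):
    out=[]
    for y in ys:
        q=np.array([proj(im,bpt(bp,x,y,110)) for x in xs],np.float32)
        out.append(cv2.remap(I,q[:,0].reshape(1,-1),q[:,1].reshape(1,-1),cv2.INTER_LINEAR)[0].mean(0))
    return np.array(out)
L=np.arange(124,90,-1.5); 
xl=np.linspace(-75,-45,9)
for n,im,A,ys,xs in [('topL',t,I,L,xl),('topR',t,I,-L,np.linspace(-60,-38,9)),('wL',w,W,L,np.linspace(-100,-50,9))]:
    p=prof(im,A,xs,ys); print(n,[(float(y),int(g[1]),int(g[0]-g[1])) for y,g in zip(ys,p)])
```

```text
t 9.73 tcp [ 473.9 -203.   122.2] yawx 93.96 yawy 3.96 z [ 0.001 -0.001 -1.   ] F [ 0.3 -0.3 -1.9] w 19.9 g 30.0
topL [(124.0, 65, 1), (122.5, 78, 2), (121.0, 112, 4), (119.5, 169, 5), (118.0, 219, 5), (116.5, 238, 4), (115.0, 236, 3), (113.5, 235, 3), (112.0, 234, 3), (110.5, 234, 2), (109.0, 233, 2), (107.5, 207, 7), (106.0, 151, 30), (104.5, 136, 55), (103.0, 163, 65), (101.5, 174, 67), (100.0, 172, 68), (98.5, 172, 68), (97.0, 171, 68), (95.5, 171, 68), (94.0, 171, 68), (92.5, 171, 68), (91.0, 171, 68)]
topR [(-124.0, 86, 66), (-122.5, 99, 60), (-121.0, 141, 43), (-119.5, 194, 19), (-118.0, 224, 6), (-116.5, 231, 2), (-115.0, 232, 3), (-113.5, 230, 3), (-112.0, 208, 4), (-110.5, 160, 3), (-109.0, 126, 2), (-107.5, 142, 16), (-106.0, 168, 44), (-104.5, 169, 69), (-103.0, 160, 82), (-101.5, 155, 86), (-100.0, 154, 86), (-98.5, 154, 86), (-97.0, 153, 85), (-95.5, 154, 85), (-94.0, 154, 85), (-92.5, 154, 84), (-91.0, 154, 84)]
wL [(124.0, 136, 57), (122.5, 136, 57), (121.0, 136, 57), (119.5, 143, 54), (118.0, 230, 8), (116.5, 243, 1), (115.0, 243, 1), (113.5, 243, 1), (112.0, 243, 1), (110.5, 243, 1), (109.0, 237, 3), (107.5, 161, 8), (106.0, 189, 44), (104.5, 180, 63), (103.0, 181, 63), (101.5, 181, 63), (100.0, 181, 62), (98.5, 181, 63), (97.0, 181, 62), (95.5, 181, 62), (94.0, 181, 63), (92.5, 181, 63), (91.0, 181, 63)]
```

Both cameras put the cover about 1.7 mm too far left. I'll correct that and lower to near the rim.

Request:
move_arm([
  [[-0.07,0,0],0,1],
  [[0,0,0],0,1],
  [[0,0,0.15],0,1],
  [[0,0,0.15],0,1],
  [[0,0,0.12],0,1],
  [[0,0,0.06],0,1],
  [[0,0,0],0,1],
  [[0,0,0],0,1],
])

```text
t: 10.45
ee_pos: [473.3, -204.5, 109.2]
orientation: [-2.143, -2.296, 0.0]
ft_force: [-0.0, -0.3, -3.3]
width: 20.0
grasp_force: 30.0
```

Request:
move_arm([
  [[0,0,0.03],0,1],
  [[0,0,0],0,1],
  [[0,0,0],0,1],
])

```text
t: 10.7
ee_pos: [473.5, -204.6, 108.8]
orientation: [2.143, 2.297, 0.0]
ft_force: [-0.4, 0.4, -3.0]
width: 19.6
grasp_force: 30.0
```

Request:
move_arm([
  [[0,0,0.03],0,1],
  [[0,0,0],0,1],
  [[0,0,0],0,1],
])

```text
t: 10.95
ee_pos: [473.4, -204.6, 108.0]
orientation: [2.143, 2.297, 0.0]
ft_force: [0.3, -0.1, -2.6]
width: 19.7
grasp_force: 30.0
```

Request:
move_arm([
  [[0,0.15,0],0,1],
  [[0,0.2,0],0,1],
  [[0,0.2,0],0,1],
  [[0,0.2,0],0,1],
  [[0,0.2,0],0,1],
  [[0,0.2,0],0,1],
  [[0,0,0],0,1],
])

```text
t: 11.53
ee_pos: [503.5, -202.6, 108.1]
orientation: [2.142, 2.297, 0.001]
ft_force: [0.0, -0.3, -2.8]
width: 19.7
grasp_force: 30.0
```

Request:
move_arm([
  [[0,0.2,0],0,1],
  [[0,0.2,0],0,1],
  [[0,0.2,0],0,1],
  [[0,0.2,0],0,1],
  [[0,0.1,0],0,1],
  [[0,0,0],0,1],
])

```text
t: 12.03
ee_pos: [525.4, -201.1, 108.0]
orientation: [2.143, 2.297, 0.0]
ft_force: [-0.5, 0.4, -2.7]
width: 19.9
grasp_force: 30.0
```

Run:
```python
from box import *
bp=(613.4,-194.0,.0688)
o,im,R=wrist()
t=cams.get_image('top'); a=t['image'][:,:,::-1]
b=im['image'][:,:,::-1]
A=cv2.resize(a[110:240,325:445],(360,390),interpolation=cv2.INTER_CUBIC); B=cv2.resize(b[30:330,200:540],(440,390)); cv2.imwrite('pics/c5.png',np.hstack([A,B]))
m=cams.cut_out('top','leaf')[0]['pixels'].astype(np.uint8); p,e=rectfit(t,m,116,172,236,.07,[680,-190]);print('leaf',np.round(p,3),e)
```

```text
t 12.03 tcp [ 525.4 -201.1  108. ] yawx 93.97 yawy 3.97 z [ 0.001 -0.    -1.   ] F [-0.5  0.4 -2.7] w 19.9 g 30.0
leaf [ 6.78123e+02 -1.89293e+02  7.80000e-02] 2.9677550429173842
```

View pics/c5.png

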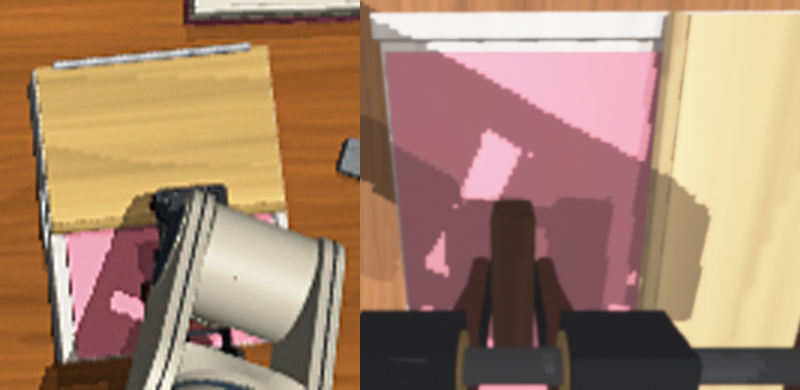

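The cover is under the leaf (right panel, column 655) with the leaf flat. I'll creep forward to the stop and watch the force.

Request:
move_arm([
  [[0,0.08,0],0,1],
  [[0,0.08,0],0,1],
  [[0,0,0],0,1],
  [[0,0,0],0,1],
])

```text
t: 12.52
ee_pos: [528.7, -200.8, 108.0]
orientation: [2.143, 2.297, 0.0]
ft_force: [-0.0, -0.8, -3.6]
width: 19.7
grasp_force: 30.0
```

Request:
move_arm([
  [[0,0.04,0],0,1],
  [[0,0.04,0],0,1],
  [[0,0,0],0,1],
])

```text
t: 12.77
ee_pos: [530.4, -200.6, 107.9]
orientation: [-2.143, -2.297, 0.001]
ft_force: [0.2, 0.5, -2.3]
width: 19.8
grasp_force: 30.0
```

Request:
move_arm([
  [[0,0.04,0],0,1],
  [[0,0,0],0,1],
  [[0,0,0],0,1],
])

```text
t: 13.02
ee_pos: [530.6, -200.6, 107.7]
orientation: [-2.142, -2.296, 0.002]
ft_force: [-4.8, -2.4, -1.3]
width: 19.5
grasp_force: 30.0
```

It touched the stop at the expected place (about −5 N in x). Now I'll press down in small steps.

Request:
move_arm([
  [[0,0,0.02],0,1],
  [[0,0,0.02],0,1],
  [[0,0,0],0,1],
  [[0,0,0],0,1],
])

```text
t: 13.35
ee_pos: [530.6, -200.5, 106.9]
orientation: [-2.142, -2.296, 0.002]
ft_force: [-5.6, -2.0, 0.2]
width: 19.8
grasp_force: 30.0
```

Request:
move_arm([
  [[0,0,0.02],0,1],
  [[0,0,0],0,1],
  [[0,0,0],0,1],
])

```text
t: 13.6
ee_pos: [530.5, -200.4, 106.5]
orientation: [-2.142, -2.296, 0.002]
ft_force: [-6.3, -0.5, 0.9]
width: 20.0
grasp_force: 30.0
```

Request:
move_arm([
  [[0,0,0.02],0,1],
  [[0,0,0],0,1],
  [[0,0,0],0,1],
])

```text
t: 13.85
ee_pos: [530.5, -200.4, 106.4]
orientation: [-2.142, -2.296, 0.002]
ft_force: [-7.7, 0.5, 6.1]
width: 19.8
grasp_force: 30.0
```

Request:
move_arm([
  [[0,0,0.02],0,1],
  [[0,0,0],0,1],
  [[0,0,0],0,1],
])

```text
t: 14.1
ee_pos: [530.6, -200.4, 106.5]
orientation: [-2.142, -2.296, 0.001]
ft_force: [-8.9, 0.8, 10.0]
width: 19.7
grasp_force: 30.0
```

Request:
move_arm([
  [[0,-0.02,0],0,1],
  [[0,0,0],0,1],
  [[0,0,0],0,1],
  [[0,0,0],0,1],
  [[0,0,0],0,1],
  [[0,0,0],0,1],
])

```text
t: 14.6
ee_pos: [530.5, -200.4, 106.4]
orientation: [-2.143, -2.296, 0.001]
ft_force: [-7.1, 0.0, 8.9]
width: 19.8
grasp_force: 30.0
```

Run:
```python
from box import *
F=[]
for i in range(6):
    im=cams.get_image('wrist'); F.append(ctrl.get_obs()['ft_force'])
print(np.round(F,1).tolist())
o,im,R=wrist(); t=cams.get_image('top')
A=cv2.resize(t['image'][110:240,325:445,::-1],(360,390),interpolation=cv2.INTER_CUBIC); B=cv2.resize(im['image'][30:330,200:540,::-1],(440,390)); cv2.imwrite('pics/c6.png',np.hstack([A,B]))
```

```text
[[-7.5, 0.2, 9.7], [-7.6, 0.5, 9.1], [-7.5, 0.4, 8.9], [-7.5, 0.9, 8.5], [-6.9, -0.2, 9.3], [-6.0, 1.2, 9.5]]
t 14.9 tcp [ 530.5 -200.4  106.4] yawx 93.96 yawy 3.96 z [-0.001  0.    -1.   ] F [-6.   1.2  9.5] w 20.1 g 30.0
```

View pics/c6.png

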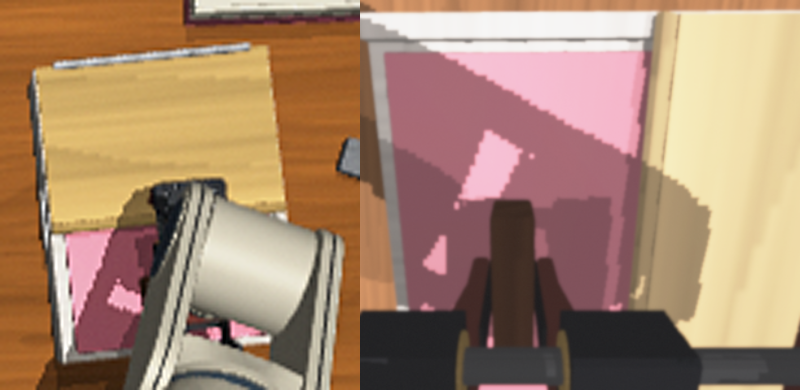

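The cover lies between the cheeks with a thin strip of front wall showing, well under the flat leaf, and the push is steady at about 9.2 N. One tiny trim, then I'll hand in.

Request:
move_arm([
  [[0,0,0.005],0,1],
  [[0,0,0],0,1],
  [[0,0,0],0,1],
  [[0,0,0],0,1],
  [[0,0,0],0,1],
  [[0,0,0],0,1],
])

```text
t: 15.5
ee_pos: [530.6, -200.5, 106.4]
orientation: [-2.143, -2.296, 0.001]
ft_force: [-8.0, 1.8, 9.7]
width: 19.5
grasp_force: 30.0
```

```bash
python3 -c "
from h import *
o=ctrl.get_obs(); print(o['t'],o['ft_force'])
if 7<o['ft_force'][2]<13: print(ctrl.close_job())"
```

```text
15.5 [-8.01085404  1.83885792  9.6937852 ]
the job is handed in; nothing more can be done
None
```

The job is handed in at 15.5 s: the cover is tucked under the leaf against the stop, flat on the rim between the cheeks, and still gripped with a steady downward push of about 9.7 N.

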